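# Load the scraper steriliser and set its time ring

### The job

Take the blue-handled scraper out of the drying stand and slide its blade into the slot of the white steriliser dock, lowering it until the handle sits fully home on the dock before you let go. Then turn the dock's black outer ring until its white pointer stands at the middle of the red mark, without turning the small metal knob in its centre. Leave the orange-handled scraper in the stand as it is, and finish with your hand clear.

Things in the scene. Friction and masses are not known exactly. Their poses are not given: they have to be found in the camera images.
- blue_scraper: Blue-handled scraper upright in a slot of the drying stand: bar handle 76 (x) x 20 (y, grip across this) x 32 mm high over a flat steel blade 60 (x) x 3 (y) x 50 mm deep pointing down; lower blade corners stepped in 3.5 mm over the last 6 mm. About 0.12 kg. Origin mid lower blade edge, z up: blade z = 0 to 50, handle z = 50 to 82 mm. Either way round (half turn about z) is fine.
- blue_scraper_shoulder (a point): Centre of the underside of the blue handle, 50 mm above the blade's lower edge; this underside rests on the dock top when the scraper is home. Axes as the scraper's.
- orange_scraper: The same scraper with an orange handle, in the other slot of the stand; leave it alone.
- stand: Grey drying stand, fixed, 92 (x) x 150 (y) x 60 mm high, origin under its centre. Two slots, long along its x, at y = +46 and -46 mm, 66 mm long, 7 mm wide, each in a block 24 mm thick and 84 mm long with its top at z = 60 mm, on which the handles rest; blades hang 50 mm below that.
- dock: White steriliser dock, fixed, 200 (x) x 96 (y) mm, origin under its centre, z up. Low control deck at its -x end (plate top at z = 41 mm), slotted tower at its +x end (x = 36 to 100 mm, top at z = 75 mm). A fixed pH meter stands behind it: head at z = 0.24 to 0.37 m, world x = 0.635 to 0.69, y = -0.33 to -0.23 m; go round in front of it.
- dock_slot (a point): Centre of the slot's mouth on the tower top, 75 mm above the bench, 68 mm along +x of the dock; axes as the dock's. The slot is long along the dock's y: 66 mm long, 6 mm wide, 53 mm deep; its two long sides flare out at 45 degrees over the top 3.5 mm, to a mouth 13 mm wide.
- dial_axis (a point): Point on the common vertical axis of ring and knob, at z = 55 mm, 52 mm along -x of the dock, 120 mm from the slot; axes as the dock's. Upward: ring skirt 62 mm across, z = 41 to 44 mm; black ring grip, a block 48 mm long along the pointer and 40 mm between its flat sides, z up to 64 mm; metal inner knob 23 mm across, z = 64.5 to 80.5 mm.
- time_ring (a joint): Black outer ring, rad, grows clockwise seen from above; at 0 its white pointer points along the dock's -x. Starts between -0.3 and 0.3; middle of the red mark is 1.0; stops at -0.7 and 1.9. Stays where left, friction 0.05 N m. At value q the line across the grip's flat sides is the dock's y turned clockwise by q.
- ring_pointer (a point): Outer end of the white pointer on the ring's skirt, 29 mm from the axis.
- red_mark (a point): Middle of the red arc painted on the control plate, 37 mm from the axis; the arc is 0.3 rad long.
- power_knob (a joint): Small metal inner knob on top of the ring, with a red line; rad, clockwise from above. Turns very easily and independently of the ring (ring motion does not drag it). Must keep its starting value.
- power_pointer (a point): Outer end of the red line on top of the metal knob, 10 mm from the axis.

How it is judged:
By the outcome, as a careful person would: the job done as asked, in the order asked, and still so for the second after the job is handed in, with the robot touching nothing.
It also fails if it takes over 64 s, if anything falls off the work surface, if the arm or the gripper's body presses on something with over 40 N, if the wrist force passes 120 N, or if a joint passes its speed limit or range.

### The arm

A 7-joint arm with a two-finger parallel gripper is mounted at the origin on a cart in front of the work surface, level with it; the furniture and walls round the work are solid. World frame = base frame: x ahead of the robot, y to its left, z up, the work surface at z = 0. Lengths are in m, angles in rad, forces in N, time in s.
With the tool pointing down it reaches from about 0.4 to 0.85 m from the base axis. Payload 10.4 kg.
Tool frame: the origin (TCP) lies at the very end of the fingers, on their centre line; the grasp point (between the pads) lies 19 mm behind it; z points along the fingers, y is the line along which they close (so a half turn about z gives the same grasp; the last joint's range is limited). The gripper opens to 85 mm and grips with 20 to 120 N. Pads are 22 mm wide; open, the fingers measure 114 mm over their backs; the gripper's body (76 mm by 85 mm) begins 54 mm behind the grasp point. The pads swing forward as they close: fully open they stand 13 mm farther back than shut.
Start: joints at [1.084, 0.332, -0.065, 1.46, 0.022, 1.35, -0.088], TCP at [0.28, -0.559, 0.231] pointing down, gripper open.
Joint ranges: [-2.6, 2.6], [-0.5, 2.12], [-1.47, 1.34], [0.16, 2.42], [-1.27, 4.41], [0.06, 2.06], [-2.6, 2.6]. Speed limits (rad/s): [2.22, 2.22, 2.79, 2.79, 3.14, 3.14, 3.14].

### API

Orientations are given as a unit quaternion [x, y, z, w].
In Python, from workcell import manip, vision, order gives the robot as it stands. The module is installed in compiled form; this text tells all that it offers.
- The arm moves only by the tool move_arm, never from a script. Its argument "motion" is a list of rows, each a list of 3 entries, a list of its own where there are three numbers: the shift along the tool's x, y, z scaled (see below), then the turn, a rotation vector about the tool's x, y, z scaled (see below), then the opening, from -1 (shut) to 1 (fully open). In form: [[[dx, dy, dz], [wx, wy, wz], hand], ...]. A call has 1 to 12 rows; each row shifts and turns the commanded pose from where the row before left it, along the tool's axes as they then stand; what a row does not reach is not made up. The controller multiplies each number of a shift by 0.75 m and each number of a turn by pi/4 rad. A row lasts 1/10 s, in which the tool goes at most 50 mm and 8.59 degrees, less where a joint would pass 70% of its speed; a pose out of reach is approached as far as the arm can. A call with a number of a shift or a turn outside -1 to 1 is refused whole. A call with a gripper value outside its range is refused whole. The fingers move at their own pace and stop on an object; "newtons" is the grip in N (left out, the last holds). Time passes only in rows, so rows that do not move let the fingers close. It gives the time, the measured TCP pose, the force, the opening and the grip force at its end, in the units of the state.
- manip.get_obs(): the state, without advancing time (a new reading comes with each control period).
- vision.camera(name): name is "side" or "top"; returns a dict with "pixels" (480x640x3 uint8, red, green, blue), "fx", "fy", "cx", "cy" (pixels), "R" (3x3) and "t" (3): a world point X has camera coordinates R X + t. Camera axes: x right, y down, z forward; pixel columns grow to the right and rows downward; lengths in m; the calibration is good to about 2 mm. A picture is of the moment at which its call begins. There is no depth.
- order.hand_in(): hands the job in; it is judged then, once.
The state is a dict: "clock": time; "joint_pos": joint angles; "joint_velocities": joint speeds; "tau": joint torques, N m; "position": TCP position; "ee_rot": TCP orientation; "ft_force": force on the tool from outside, world axes, zero at the start; "torque": the same for the moment, N m; "grip_width": opening from 0.0 (shut) to 1.0 (fully open); "grasp_force": force on a finger pad.
Only numpy, scipy, OpenCV 4.12 (cv2) and the standard library are available. Lean on these libraries where they do the work, as an engineer would, in place of code of your own. Each camera call takes 0.05 s, during which the arm holds its last target. There are 200 camera calls.

## Working session

There is one attempt and no reset: what is moved stays moved. The work goes in short steps, Python scripts to look and compute and a tool call to move; the robot and the scene stay as the last step left them, time stands still between calls to the robot, and variables do not carry over. Pictures are saved under pics/ and viewed, at most 10 in all, crops included, and the job is handed in when it is done.

Besides the shell and the picture viewer there is one more tool, called as name(argument=value, ...), one argument or row to a line, values as JSON. move_arm: Moves the arm, as the interface text tells. Its arguments: {"type":"object","properties":{"motion":{"type":"array"},"newtons":{"type":"number"}},"required":["motion"]}

```bash
mkdir -p pics
python3 - <<'E'
from workcell import manip, vision
import cv2,numpy as np
o=manip.get_obs()
for k,v in o.items(): print(k,np.round(v,4))
for n in("side","top"):
    c=vision.camera(n); cv2.imwrite(f"pics/{n}0.png",c["pixels"][:,:,::-1])
    print(n,c["fx"],c["fy"],c["cx"],c["cy"],np.round(c["R"],4).tolist(),np.round(c["t"],4), 'cam',np.round(-c["R"].T@c["t"],3))
E
```

```text
clock 0.0
joint_pos [ 1.0844  0.3329 -0.0647  1.4609  0.0216  1.3499 -0.0885]
joint_velocities [ 0.0012  0.0008 -0.0023  0.0007  0.0001 -0.0003 -0.0023]
tau [-4.00000e-04 -6.25446e+01  4.92000e-02 -3.91611e+01  1.63000e-02
  9.90000e-03  0.00000e+00]
position [ 0.2794 -0.5586  0.2305]
ee_rot [ 9.732e-01  2.299e-01 -2.000e-04 -7.000e-04]
ft_force [ 0.5929 -0.5339  0.3682]
torque [0.0579 0.042  0.0186]
grasp_force 0.0
grip_width 0.9995
side 442.7352722720878 442.7352722720878 319.7752936888729 231.5381220178252 [[0.999, -0.0419, -0.0128], [-0.0325, -0.5146, -0.8568], [0.0293, 0.8564, -0.5155]] [-0.5056  0.0678  0.9167] cam [ 0.48  -0.771  0.524]
top 468.5651014563133 468.5651014563133 327.94544432855355 235.2146999632446 [[0.0035, -0.9998, 0.019], [-0.9945, -0.0055, -0.1042], [0.1043, -0.0186, -0.9944]] [-0.0383  0.5258  0.8934] cam [ 0.43  -0.019  0.944]
```

View pics/top0.png

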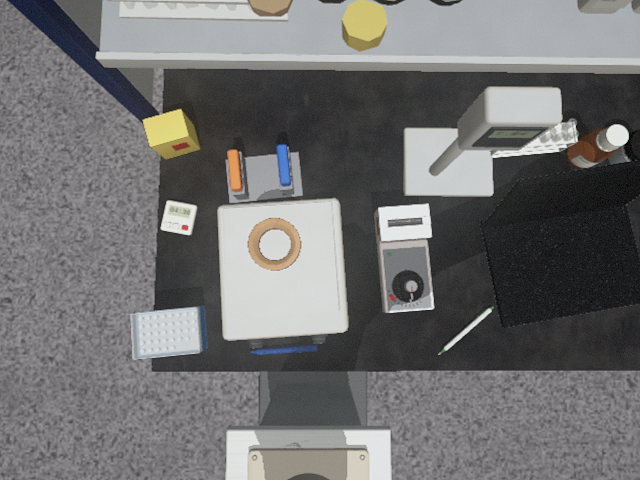

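View pics/side0.png

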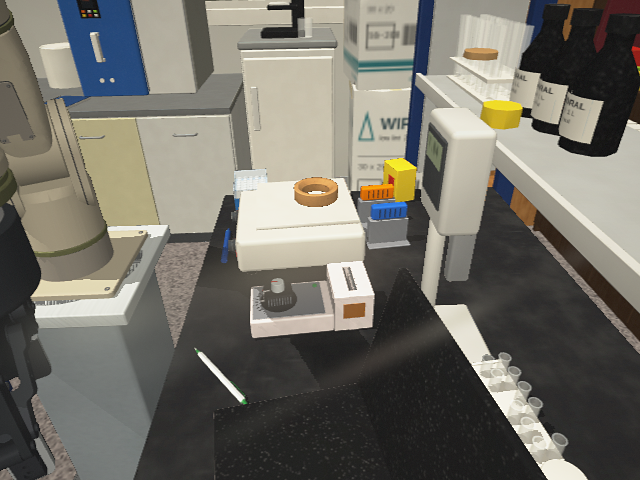

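The top view shows the blue handle near (283,166), the orange one near (235,170), the dock slot near (405,222) and the dial near (409,287). In the side view the blue handle is near (389,211) and the dial near (279,295). Next I'll enlarge these areas.

Run:
```python
import cv2,numpy as np
t=cv2.imread("pics/top0.png");s=cv2.imread("pics/side0.png")
def crop(im,u,v,w,h,k): return cv2.resize(im[v:v+h,u:u+w],None,fx=k,fy=k,interpolation=cv2.INTER_CUBIC)
a=crop(t,215,135,100,75,4);b=crop(t,368,195,75,125,4.8)
c=crop(s,350,175,100,75,4)
out=np.zeros((600,800,3),np.uint8)
out[:300,:400]=a;out[300:600,:400]=c;out[:,400:760]=b
cv2.imwrite("pics/c1.png",out)
```

```text
(no output)
```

View pics/c1.png

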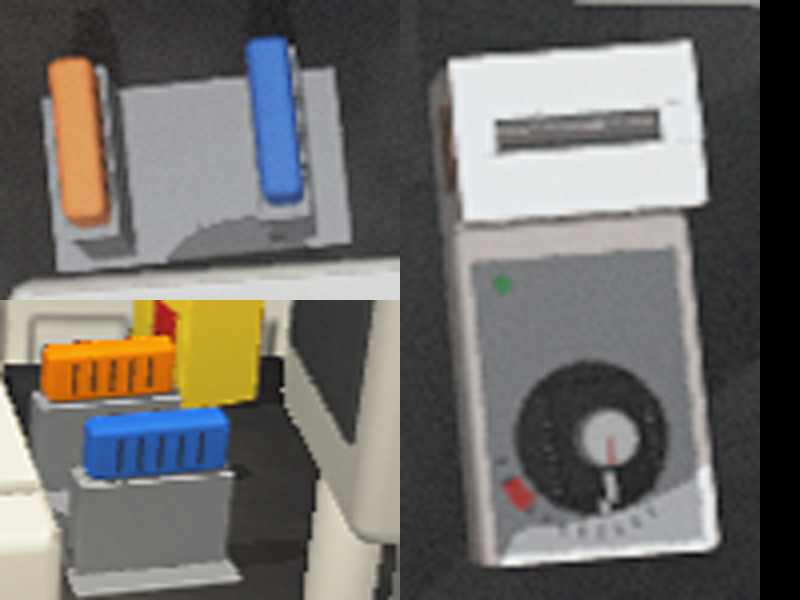

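The enlarged crop shows the blue handle top centred at (275,120) in its crop. It also shows the slot at about (579,130), the knob top at (610,437), the pointer end at (605,508) and the red mark at (520,494). I'll fit the poses from these.

```bash
cat > h.py <<'E'
import numpy as np
from workcell import vision
from scipy.optimize import least_squares
C={n:vision.camera(n) for n in("top","side")}
def proj(c,P):
    c=C[c];q=np.atleast_2d(P)@c["R"].T+c["t"];return np.c_[c["fx"]*q[:,0]/q[:,2]+c["cx"],c["fy"]*q[:,1]/q[:,2]+c["cy"]]
def place(p,L):
    L=np.atleast_2d(L);c,s=np.cos(p[2]),np.sin(p[2]);return np.c_[p[0]+c*L[:,0]-s*L[:,1],p[1]+s*L[:,0]+c*L[:,1],L[:,2]]
def fit(obs,p0):
    f=lambda p:np.concatenate([(proj(c,place(p,L))-px).ravel() for c,L,px in obs])
    r=least_squares(f,p0,loss="soft_l1");return r.x,f(r.x).reshape(-1,2)
def ray(c,px,z):
    c=C[c];d=c["R"].T@[(px[0]-c["cx"])/c["fx"],(px[1]-c["cy"])/c["fy"],1];o=-c["R"].T@c["t"];return o+d*(z-o[2])/d[2]
E
python3 - <<'E'
from h import *
mm=1e-3
cr=lambda L,X0,Y0,u,v,k:(np.array(L,float)-[X0,Y0]+.5)/k-.5+[u,v]
D=lambda L:cr(L,400,0,368,195,4.8);A=lambda L:cr(L,0,0,215,135,4);S=lambda L:cr(L,0,300,350,175,4)
dock=[("top",mm*np.array([[100,48,75],[100,-48,75],[36,-48,75],[36,48,75],[68,0,75],[-52,0,80.5]]),D([[448,60],[690,42],[707,203],[465,222],[579,130],[610,437]]))]
p,r=fit(dock,[.5,-.17,0]);print("dock",np.round(p,4));print(r.round(1).tolist())
print("slot",place(p,[.068,0,.075]),"dial",place(p,[-.052,0,.064]))
ax=place(p,[-.052,0,0])[0]
for n,px,z in(("ptr",(605,508),.044),("red",(520,494),.041),("pw",(612,460),.0805)):
    w=ray("top",D([px])[0],z)-ax;a=np.arctan2(w[1],w[0]);print(n,np.hypot(*w[:2]),"q",(-(a-p[2]-np.pi)+np.pi)%(2*np.pi)-np.pi)
H=lambda z:mm*np.array([[38,10,z],[38,-10,z],[-38,-10,z],[-38,10,z]])
t=("top",H(92),A([[248,40],[285,37],[302,200],[265,206]]))
s=("side",mm*np.array([[-38,-10,92],[38,-10,92],[38,-10,60],[-38,-10,60]]),S([[85,420],[229,410],[229,468],[85,478]]))
for nm,o in(("top",[t]),("side",[s]),("both",[t,s])):
    p,r=fit(o,[.57,.07,0]);print("blue",nm,np.round(p,4),r.round(1).tolist())
p,r=fit([("top",H(92),A([[50,60],[88,57],[109,220],[68,228]]))],[.57,.17,0]);print("orange",np.round(p,4),r.round(1).tolist())
# stand base
B=("top",mm*np.array([[46,-75,3],[-46,-75,3],[-46,75,3]]),A([[334,67],[351,243],[58,271]]))
p,r=fit([B],[.57,.12,0]);print("stand",np.round(p,4),r.round(1).tolist(),"slot",place(p,[0,-.046,.06]))
for z in(.1,.13,.16,.2):print("box",z,ray("top",(346,330),z),ray("top",(338,200),z),ray("top",(218,207),z))
print(ray("side",(238,268),0),ray("side",(363,270),0),ray("side",(363,268),.1))
E
```

```text
dock [ 0.4793 -0.1846  0.0834]
[[0.1, -0.1], [0.2, -0.2], [0.2, -0.1], [-0.4, -0.1], [-0.3, 0.2], [0.1, 0.3]]
slot [[ 0.5470431  -0.17890105  0.075     ]] dial [[ 0.42745975 -0.18889226  0.064     ]]
ptr 0.02792504046770655 q -0.07940876017611131
red 0.03642239080709797 q 0.9982403340497008
pw 0.008138598959747962 q 0.033820504907110305
blue top [0.6502 0.0484 0.1137] [[-0.7, 0.8], [0.8, 0.4], [0.7, -0.4], [-0.8, -0.8]]
blue side [0.6552 0.0594 0.0571] [[0.7, 0.4], [0.2, 0.9], [-1.1, -0.4], [-0.0, -0.8]]
blue both [0.6515 0.0495 0.1154] [[-1.2, 0.1], [0.2, -0.2], [0.2, -1.1], [-1.4, -1.5], [0.1, 3.2], [-0.6, 2.6], [-1.9, 1.4], [-0.6, 2.1]]
orange [0.6398 0.1388 0.1388] [[-0.5, 1.0], [0.7, 0.4], [0.2, -0.4], [-0.4, -1.0]]
stand [0.6479 0.095  0.1059] [[0.1, 0.0], [0.2, -0.1], [-0.3, 0.1]] slot [[0.65274789 0.04926933 0.06      ]]
box 0.1 [ 0.34943769 -0.06722078  0.1       ] [ 0.58320202 -0.05271967  0.1       ] [0.56881494 0.16514949 0.1       ]
box 0.13 [ 0.3522971  -0.06549999  0.13      ] [ 0.57775189 -0.05151434  0.13      ] [0.56387622 0.1586103  0.13      ]
box 0.16 [ 0.35515651 -0.0637792   0.16      ] [ 0.57230176 -0.05030902  0.16      ] [0.55893751 0.15207111 0.16      ]
box 0.2 [ 0.35896906 -0.06148481  0.2       ] [ 0.56503493 -0.04870191  0.2       ] [0.55235256 0.14335219 0.2       ]
[ 0.33867    -0.03342928  0.        ] [ 0.59040663 -0.05530533  0.        ] [ 0.57012582 -0.18641402  0.1       ]
```

The fits agree: the slot-to-dial distance is right, the red mark comes out at q≈1.0, and the blue handle lies over the stand slot. Before choosing a route I'll check how tall the black object and the white box are.

Run:
```python
from h import *
def tri(a,b):
    A=[];B=[]
    def rd(c,px):
        o=ray(c,px,0);k=C[c];c0=-k["R"].T@k["t"];d=o-c0;return c0,d/np.linalg.norm(d)
    M=np.zeros((3,3));v=np.zeros(3);R=[rd("top",a),rd("side",b)]
    for o,d in R:
        Q=np.eye(3)-np.outer(d,d);M+=Q;v+=Q@o
    x=np.linalg.solve(M,v);return x.round(3),[round(float(np.linalg.norm((np.eye(3)-np.outer(d,d))@(x-o))),4) for o,d in R]
print("peak?",tri((482,230),(405,268)),tri((520,165),(405,268)))
print("corner",tri((505,325),(214,410)))
print("box corner",tri((346,330),(238,243)),tri((338,200),(361,237)))
print("woodring",tri((274,244),(316,186)))
print("shelf",[ray("top",(330,68),z).round(3) for z in(.2,.3)], tri((363,25),(500,113)))
print("pHhead",tri((467,147),(437,180)))
```

```text
peak? (array([ 0.564, -0.298,  0.176]), [0.044, 0.044]) (array([ 0.61 , -0.339,  0.211]), [0.0121, 0.0121])
corner (array([ 0.351, -0.384,  0.02 ]), [0.0012, 0.0012])
box corner (array([ 0.35 , -0.068,  0.082]), [0.0019, 0.0019]) (array([ 0.586, -0.054,  0.077]), [0.0017, 0.0017])
woodring (array([0.501, 0.059, 0.134]), [0.0017, 0.0017])
shelf [array([ 0.787, -0.035,  0.2  ]), array([ 0.739, -0.033,  0.3  ])] (array([ 0.795, -0.079,  0.318]), [0.0005, 0.0005])
pHhead (array([ 0.644, -0.239,  0.275]), [0.0117, 0.0117])
```

```bash
cat > go.py <<'E'
import sys,numpy as np
from workcell import manip
from scipy.spatial.transform import Rotation as Ro
# usage: go.py heading x y z [x y z ...]  -> turn total, then shifts in tool axes after the turn (scaled)
o=manip.get_obs();R=Ro.from_quat(o["ee_rot"]);x=R.as_matrix()[:,0]
h=float(sys.argv[1]);T=Ro.from_euler("z",h)*Ro.from_euler("x",np.pi)
print("t",round(o["clock"],1),"pos",np.round(o["position"],4),"head",round(np.arctan2(x[1],x[0]),4),"j",np.round(o["joint_pos"],2),"F",np.round(o["ft_force"],1),"gw",round(o["grip_width"],3),round(o["grasp_force"],1))
w=(R.inv()*T).as_rotvec();print("turn",np.round(w/(np.pi/4),4),"min rows",int(np.ceil(np.linalg.norm(w)/.149)))
p=np.array(o["position"])
for q in np.array(sys.argv[2:],float).reshape(-1,3):
    d=T.inv().apply(q-p);print("shift",np.round(d/.75,4),"min rows",int(np.ceil(np.linalg.norm(d)/.048)));p=q
E
python3 go.py 0.11 .41 -.1 .28 .651 .049 .20
```

```text
t 0.3 pos [ 0.2795 -0.5589  0.2311] head 0.4638 j [ 1.08  0.33 -0.06  1.46  0.02  1.35 -0.09] F [-0.1  0.3 -0.1] gw 1.002 0.0
turn [-5.000e-04  1.000e-04  4.504e-01] min rows 3
shift [ 0.2401 -0.589  -0.0652] min rows 10
shift [ 0.3412 -0.1622  0.1067] min rows 7
```

move_arm(
  motion=[
    [[0,0,-0.02],[0,0,0.1126],1],
    [[0,0,-0.02],[0,0,0.1126],1],
    [[0,0,-0.02],[0,0,0.1126],1],
    [[0,0,0],[0,0,0.1126],1],
    [[0.02,-0.049,0],[0,0,0],1],
    [[0.02,-0.049,0],[0,0,0],1],
    [[0.02,-0.049,0],[0,0,0],1],
    [[0.02,-0.049,0],[0,0,0],1],
    [[0.02,-0.049,0],[0,0,0],1],
    [[0.02,-0.049,0],[0,0,0],1],
    [[0.02,-0.049,0],[0,0,0],1],
    [[0.02,-0.049,0],[0,0,0],1],
  ],
)

```text
clock: 1.5
position: [0.3668, -0.252, 0.2765]
ee_rot: [0.998, 0.055, 0.0, 0.0]
ft_force: [0.9, 0.3, 0.7]
grip_width: 1.002
grasp_force: 0.0
```

```bash
python3 go.py 0.11 .41 -.1 .28 .651 .049 .20
```

```text
t 1.5 pos [ 0.3668 -0.252   0.2765] head 0.1101 j [ 0.78 -0.08 -0.26  1.82 -0.02  1.39 -0.94] F [0.9 0.3 0.7] gw 1.002 0.0
turn [ 0.0008 -0.0003  0.0001] min rows 1
shift [ 0.0795 -0.1951 -0.0047] min rows 4
shift [ 0.3412 -0.1622  0.1067] min rows 7
```

move_arm(
  motion=[
    [[0.02,-0.049,0],[0,0,0],1],
    [[0.02,-0.049,0],[0,0,0],1],
    [[0.02,-0.049,0],[0,0,0],1],
    [[0.02,-0.049,0],[0,0,0],1],
    [[0.049,-0.023,0.015],[0,0,0],1],
    [[0.049,-0.023,0.015],[0,0,0],1],
    [[0.049,-0.023,0.015],[0,0,0],1],
    [[0.049,-0.023,0.015],[0,0,0],1],
    [[0.049,-0.023,0.015],[0,0,0],1],
    [[0.049,-0.023,0.015],[0,0,0],1],
    [[0.049,-0.023,0.015],[0,0,0],1],
    [[0,0,0],[0,0,0],1],
  ],
)

```text
clock: 2.7
position: [0.6536, 0.0511, 0.1933]
ee_rot: [0.998, 0.057, -0.002, -0.002]
ft_force: [-1.4, -0.4, -0.7]
grip_width: 1.001
grasp_force: 0.0
```

```bash
python3 go.py 0.11 .651 .049 .11 .651 .049 .065
python3 - <<'E'
from workcell import vision
import cv2,numpy as np
t=vision.camera("top")["pixels"][:,:,::-1];s=vision.camera("side")["pixels"][:,:,::-1]
cv2.imwrite("pics/m2.png",np.hstack([cv2.resize(t[90:240,190:340],(400,400)),cv2.resize(s[120:270,320:470],(400,400))]))
E
```

```text
t 2.7 pos [0.6536 0.0511 0.1933] head 0.1138 j [ 0.28  0.49 -0.59  1.39  0.27  1.34 -1.78] F [-1.4 -0.4 -0.7] gw 1.001 0.0
turn [-0.0044  0.0057  0.0048] min rows 1
shift [-0.0037  0.0024  0.1111] min rows 2
shift [ 0.   -0.    0.06] min rows 1
```

View pics/m2.png

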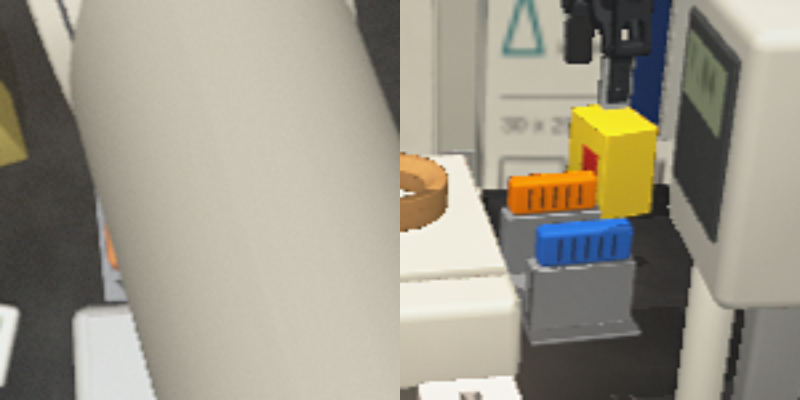

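The arm blocks the top view. The side view shows the gripper above the blue handle, with the nearest fingertip at about (617,105) in the crop, so I'll start descending.

move_arm(
  motion=[
    [[-0.003,0.002,0.03],[-0.004,0.005,0.005],1],
    [[0,0,0.03],[0,0,0],1],
    [[0,0,0.03],[0,0,0],1],
    [[0,0,0.02],[0,0,0],1],
    [[0,0,0],[0,0,0],1],
    [[0,0,0],[0,0,0],1],
  ],
)

```text
clock: 3.4
position: [0.6509, 0.0451, 0.1163]
ee_rot: [0.999, 0.053, 0.003, 0.002]
ft_force: [0.7, 0.6, 0.0]
grip_width: 1.0
grasp_force: 0.0
```

```bash
python3 go.py 0.11 .651 .049 .065
python3 - <<'E'
from workcell import vision
import cv2,numpy as np
from h import *
print(proj("side",[[.651,.049-.05,.118],[.651,.049,.092]]))
s=vision.camera("side")["pixels"][:,:,::-1]
cv2.imwrite("pics/m3.png",cv2.resize(s[150:270,330:490],(800,600),interpolation=cv2.INTER_CUBIC))
E
```

```text
t 3.4 pos [0.6509 0.0451 0.1163] head 0.1056 j [ 0.28  0.53 -0.57  1.5   0.3   1.19 -1.81] F [0.7 0.6 0. ] gw 1.0 0.0
turn [ 0.0045 -0.0064 -0.0057] min rows 1
shift [ 0.0007 -0.0052  0.0683] min rows 2
[[392.36865899 204.18450154]
 [387.14352539 204.1932721 ]]
```

View pics/m3.png

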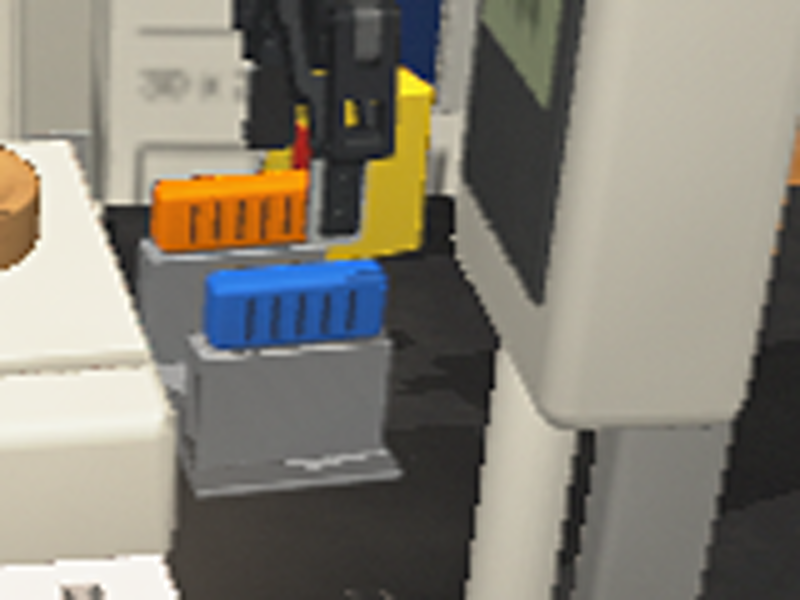

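The near finger projects about where a centred gripper should be, within roughly 1 px, so I'll go on down.

move_arm(
  motion=[
    [[0,-0.002,0.02],[0.002,-0.003,-0.003],1],
    [[0,-0.002,0.02],[0,0,0],1],
    [[0,0,0.015],[0,0,0],1],
    [[0,0,0.007],[0,0,0],1],
    [[0,0,0],[0,0,0],1],
    [[0,0,0],[0,0,0],1],
    [[0,0,0],[0,0,0],1],
  ],
)

```text
clock: 4.25
position: [0.6509, 0.0484, 0.0692]
ee_rot: [0.999, 0.054, 0.001, 0.001]
ft_force: [0.1, -0.4, 0.5]
grip_width: 1.001
grasp_force: 0.0
```

```bash
python3 go.py 0.11 .651 .049 .065
```

```text
t 4.2 pos [0.6509 0.0484 0.0692] head 0.1084 j [ 0.26  0.58 -0.56  1.53  0.33  1.12 -1.83] F [ 0.1 -0.4  0.5] gw 1.001 0.0
turn [ 0.0021 -0.0033 -0.002 ] min rows 1
shift [ 0.0002 -0.0007  0.0056] min rows 1
```

move_arm(
  motion=[
    [[0,-0.0007,0.005],[0.002,-0.003,-0.002],1],
    [[0,0,0],[0,0,0],1],
    [[0,0,0],[0,0,0],-1],
    [[0,0,0],[0,0,0],-1],
    [[0,0,0],[0,0,0],-1],
    [[0,0,0],[0,0,0],-1],
    [[0,0,0],[0,0,0],-1],
    [[0,0,0],[0,0,0],-1],
    [[0,0,0],[0,0,0],-1],
    [[0,0,0],[0,0,0],-1],
  ],
  newtons=50,
)

```text
clock: 5.25
position: [0.6506, 0.049, 0.065]
ee_rot: [0.998, 0.055, -0.0, 0.0]
ft_force: [-0.2, 0.3, 2.5]
grip_width: 0.23
grasp_force: 49.6
```

```bash
python3 go.py 0.11 .651 .049 .065;python3 - <<'E'
from workcell import manip
o=manip.get_obs();print(o["torque"])
E
```

```text
t 5.2 pos [0.6506 0.049  0.065 ] head 0.1101 j [ 0.26  0.59 -0.56  1.53  0.33  1.11 -1.83] F [-0.2  0.3  2.5] gw 0.23 49.6
turn [0.0001 0.0005 0.0001] min rows 1
shift [ 0.0005  0.     -0.    ] min rows 1
[ 0.05119524  0.02345357 -0.05419689]
```

move_arm(
  motion=[
    [[0,0,-0.01],[0,0,0],-1],
    [[0,0,-0.02],[0,0,0],-1],
    [[0,0,-0.03],[0,0,0],-1],
    [[0,0,-0.035],[0,0,0],-1],
    [[0,0,-0.035],[0,0,0],-1],
    [[0,0,-0.035],[0,0,0],-1],
    [[0,0,-0.035],[0,0,0],-1],
    [[0,0,0],[0,0,0],-1],
    [[0,0,0],[0,0,0],-1],
  ],
)

```text
clock: 6.15
position: [0.6508, 0.049, 0.216]
ee_rot: [0.998, 0.055, 0.0, 0.0]
ft_force: [0.2, -0.1, -2.3]
grip_width: 0.227
grasp_force: 49.1
```

```bash
python3 go.py 0.11 .651 .049 .215; python3 go.py 1.654 .547 -.179 .215 .547 -.179 .15
```

```text
t 6.2 pos [0.6508 0.049  0.216 ] head 0.1101 j [ 0.28  0.46 -0.59  1.38  0.26  1.38 -1.77] F [ 0.2 -0.1 -2.3] gw 0.227 49.1
turn [ 0.0003 -0.001   0.0001] min rows 1
shift [0.0003 0.     0.0013] min rows 1
t 6.2 pos [0.6508 0.049  0.216 ] head 0.1101 j [ 0.28  0.46 -0.59  1.38  0.26  1.38 -1.77] F [ 0.2 -0.1 -2.3] gw 0.227 49.1
turn [ 1.1000e-03 -5.0000e-04 -1.9658e+00] min rows 11
shift [-0.2914 -0.1631  0.0013] min rows 6
shift [ 0.     -0.      0.0867] min rows 2
```

move_arm(
  motion=[
    [[-0.03,0.03,0],[0,0,0],-1],
    [[-0.03,0.03,0],[0,0,0],-1],
    [[-0.03,0.03,0],[0,0,0],-1],
    [[-0.03,0.03,0],[0,0,0],-1],
    [[0,0,0],[0,0,-0.164],-1],
    [[0,0,0],[0,0,-0.164],-1],
    [[0,0,0],[0,0,-0.164],-1],
    [[0,0,0],[0,0,-0.164],-1],
    [[0,0,0],[0,0,-0.164],-1],
    [[0,0,0],[0,0,-0.164],-1],
    [[0,0,0],[0,0,-0.164],-1],
    [[0,0,0],[0,0,-0.164],-1],
  ],
)

```text
clock: 7.35
position: [0.5703, -0.0504, 0.2139]
ee_rot: [0.84, 0.542, -0.001, -0.001]
ft_force: [0.0, -0.1, -1.3]
grip_width: 0.229
grasp_force: 49.1
```

move_arm(
  motion=[
    [[0,0,0],[0,0,-0.164],-1],
    [[0,0,0],[0,0,-0.164],-1],
    [[0,0,0],[0,0,-0.164],-1],
    [[0,0,0],[0,0,-0.164],-1],
    [[0,0,0],[0,0,0],-1],
    [[0,0,0],[0,0,0],-1],
  ],
)

```text
clock: 7.95
position: [0.5706, -0.0505, 0.2143]
ee_rot: [0.678, 0.735, -0.001, -0.001]
ft_force: [-1.0, 0.1, -0.9]
grip_width: 0.225
grasp_force: 49.1
```

```bash
python3 go.py 1.654 .547 -.179 .215 .547 -.179 .15
```

```text
t 8.0 pos [ 0.5706 -0.0505  0.2143] head 1.6519 j [ 0.67  0.33 -0.8   1.59  0.24  1.33 -0.09] F [-1.   0.1 -0.9] gw 0.225 49.1
turn [-0.0024 -0.0003 -0.0027] min rows 1
shift [-0.1681 -0.0456 -0.001 ] min rows 3
shift [ 0.     -0.      0.0867] min rows 2
```

move_arm(
  motion=[
    [[-0.042,-0.0114,0],[0,0,-0.002],-1],
    [[-0.042,-0.0114,0],[0,0,0],-1],
    [[-0.042,-0.0114,0],[0,0,0],-1],
    [[-0.042,-0.0114,0],[0,0,0],-1],
    [[0,0,0.03],[0,0,0],-1],
    [[0,0,0.03],[0,0,0],-1],
    [[0,0,0.026],[0,0,0],-1],
    [[0,0,0],[0,0,0],-1],
    [[0,0,0],[0,0,0],-1],
    [[0,0,0],[0,0,0],-1],
  ],
)

```text
clock: 8.95
position: [0.5484, -0.1789, 0.1517]
ee_rot: [0.676, 0.737, 0.0, 0.001]
ft_force: [0.2, 0.6, -1.0]
grip_width: 0.222
grasp_force: 49.1
```

```bash
python3 go.py 1.654 .547 -.179 .15
python3 - <<'E'
from workcell import vision
import cv2,numpy as np
t=vision.camera("top")["pixels"][:,:,::-1];s=vision.camera("side")["pixels"][:,:,::-1]
cv2.imwrite("pics/m4.png",np.hstack([cv2.resize(s[210:330,300:410],None,fx=5,fy=5,interpolation=cv2.INTER_CUBIC),cv2.resize(t[170:290,380:430],None,fx=5,fy=5,interpolation=cv2.INTER_CUBIC)]))
E
```

```text
t 8.9 pos [ 0.5484 -0.1789  0.1517] head 1.6564 j [ 0.84  0.37 -0.73  1.66  0.27  1.2   0.13] F [ 0.2  0.6 -1. ] gw 0.222 49.1
turn [0.001 0.001 0.003] min rows 1
shift [ 0.0001 -0.0018  0.0022] min rows 1
```

View pics/m4.png

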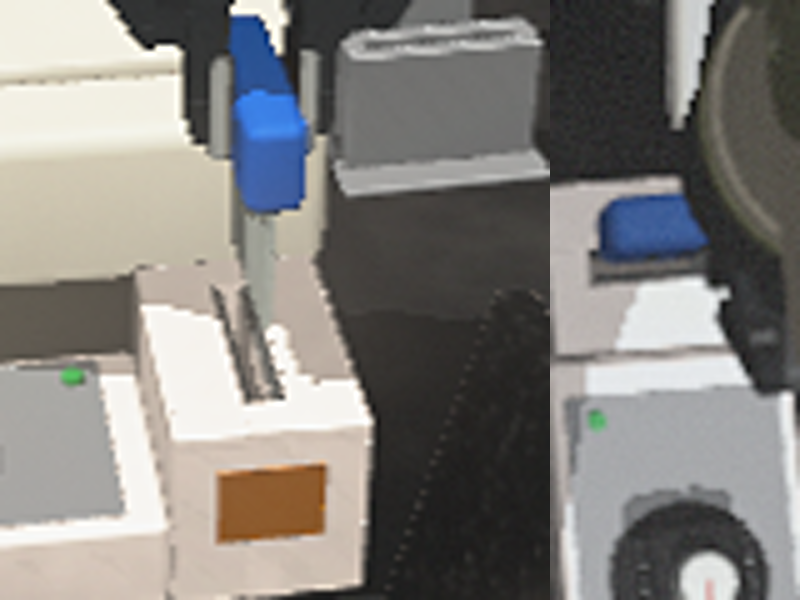

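Run:
```python
from h import *
d=np.array([np.cos(1.6564),np.sin(1.6564)]);n=np.array([d[1],-d[0]]);p=np.array([.5484,-.1789])
P=lambda a,b,z:[*(p+a*d+b*n),z]
print("near end bottom L,R, top L,R",proj("side",[P(-.038,-.01,.1467),P(-.038,.01,.1467),P(-.038,-.01,.1787),P(-.038,.01,.1787)]).round(1).tolist(),"seen",[300+237/5,210+205/5],[300+304/5,210+210/5])
print("left end top L",proj("top",[P(.038,.01,.1787),P(.038,-.01,.1787)]).round(1).tolist(),"seen v",170+200/5,170+258/5,"u",380+51/5)
print("slot near end",proj("side",[[.547+.033*.0834,-.179-.033,.075]]).round(1),"seen",[300+265/5,210+397/5])
```

```text
near end bottom L,R, top L,R [[348.0, 255.6], [361.0, 254.5], [348.5, 237.6], [361.8, 236.6]] seen [347.4, 251.0] [360.8, 252.0]
left end top L [[392.7, 208.6], [393.8, 220.5]] seen v 210.0 221.6 u 390.2
slot near end [[351.8 290.4]] seen [353.0, 289.4]
```

The scraper sits about 4 mm toward +y in the grip, seen in both views, so I'll shift to compensate, go lower and look again.

move_arm(
  motion=[
    [[-0.0052,0,0.01],[0.001,0.001,0.003],-1],
    [[0,0,0.012],[0,0,0],-1],
    [[0,0,0],[0,0,0],-1],
    [[0,0,0],[0,0,0],-1],
    [[0,0,0],[0,0,0],-1],
  ],
)

```text
clock: 9.65
position: [0.5481, -0.1826, 0.134]
ee_rot: [0.677, 0.736, -0.0, -0.001]
ft_force: [0.3, -0.1, -0.8]
grip_width: 0.23
grasp_force: 49.1
```

```bash
python3 go.py 1.654 .547 -.183 .133
python3 - <<'E'
from h import *
import cv2
from workcell import manip
o=manip.get_obs();p=o["position"][:2];zt=o["position"][2]+.027
h=1.654;d=np.array([np.cos(h),np.sin(h)]);n=np.array([d[1],-d[0]])
P=lambda a,b,z:[*(p+a*d+b*n),z]
t=C["top"]["pixels"].astype(int);s=C["side"]["pixels"].astype(int)
bl=lambda im:(im[:,:,2]-im[:,:,0]>50)
m=bl(t);m[:180]=0;m[240:]=0;m[:,:370]=0;v,u=np.nonzero(m);print("top mask u",u.min(),u.max(),"v",v.min(),v.max());print(t[int(v.mean()),u.min()-3:u.min()+3].tolist())
print("pred",proj("top",[P(.038,.01,zt),P(.038,0,zt),P(.038,-.01,zt)]).round(1).tolist())
m=bl(s);m[:200]=0;m[300:]=0;m[:,:330]=0;m[:,370:]=0;v,u=np.nonzero(m);print("side mask u",u.min(),u.max(),"v",v.min(),v.max())
print("pred",proj("side",[P(-.038,-.01,zt-.032),P(-.038,.01,zt-.032)]).round(1).tolist())
im=C["side"]["pixels"][:,:,::-1]
cv2.imwrite("pics/m5.png",cv2.resize(im[235:305,310:390],None,fx=8,fy=8,interpolation=cv2.INTER_CUBIC))
E
```

```text
t 9.7 pos [ 0.5481 -0.1826  0.134 ] head 1.6551 j [ 0.83  0.4  -0.72  1.68  0.28  1.18  0.12] F [ 0.3 -0.1 -0.8] gw 0.23 49.1
turn [-0.0017 -0.001   0.0014] min rows 1
shift [-0.0003 -0.0016  0.0013] min rows 1
top mask u 392 410 v 211 222
[[155, 150, 152], [62, 72, 94], [37, 47, 78], [47, 64, 102], [55, 78, 127], [57, 85, 139]]
pred [[393.3, 210.3], [393.9, 216.1], [394.4, 222.0]]
side mask u 346 361 v 223 262
pred [[347.9, 266.5], [360.7, 265.4]]
```

View pics/m5.png

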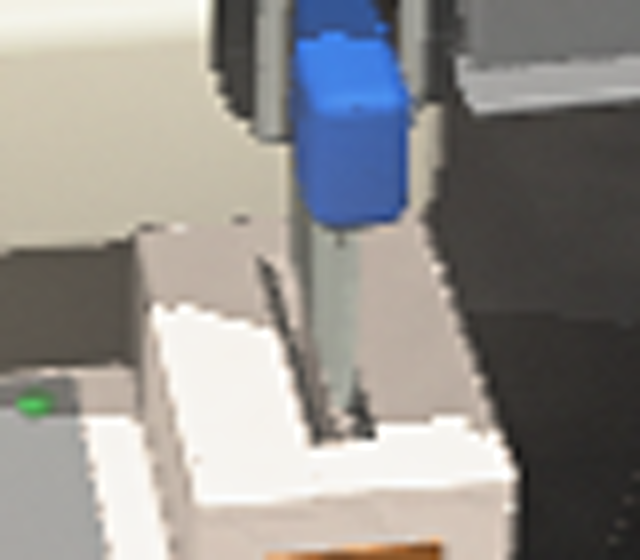

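The blade is centred over the slot mouth: its lower near corner is at about (340,405) and the slot's near end at about (340,437). I'll lower it gently.

move_arm(
  motion=[
    [[0,0,0.005],[0,0,0],-1],
    [[0,0,0.005],[0,0,0],-1],
    [[0,0,0.005],[0,0,0],-1],
    [[0,0,0],[0,0,0],-1],
    [[0,0,0],[0,0,0],-1],
  ],
)

```text
clock: 10.25
position: [0.5479, -0.1827, 0.1225]
ee_rot: [0.677, 0.736, -0.0, -0.001]
ft_force: [0.4, -0.7, -1.6]
grip_width: 0.224
grasp_force: 49.1
```

move_arm(
  motion=[
    [[0,0,0.005],[0,0,0],-1],
    [[0,0,0.005],[0,0,0],-1],
    [[0,0,0],[0,0,0],-1],
    [[0,0,0],[0,0,0],-1],
  ],
)

```text
clock: 10.65
position: [0.5479, -0.1827, 0.115]
ee_rot: [0.677, 0.736, -0.0, -0.001]
ft_force: [0.6, 0.3, -1.9]
grip_width: 0.223
grasp_force: 49.1
```

```bash
python3 go.py 1.654 .547 -.183 .0795; python3 -c "
from workcell import manip;print(manip.get_obs()['torque'])"
```

```text
t 10.7 pos [ 0.5479 -0.1827  0.115 ] head 1.655 j [ 0.83  0.42 -0.72  1.7   0.3   1.14  0.11] F [ 0.6  0.3 -1.9] gw 0.223 49.1
turn [-0.0023 -0.0011  0.0012] min rows 1
shift [-0.0002 -0.0012  0.0473] min rows 1
[-0.02095338  0.01466813 -0.05086744]
```

move_arm(
  motion=[
    [[0,0,0.007],[-0.002,0,0.001],-1],
    [[0,0,0.007],[0,0,0],-1],
    [[0,0,0.007],[0,0,0],-1],
    [[0,0,0.007],[0,0,0],-1],
    [[0,0,0],[0,0,0],-1],
    [[0,0,0],[0,0,0],-1],
  ],
)

```text
clock: 11.25
position: [0.5479, -0.1827, 0.094]
ee_rot: [0.677, 0.736, 0.0, -0.0]
ft_force: [0.9, 0.1, -0.3]
grip_width: 0.224
grasp_force: 49.1
```

move_arm(
  motion=[
    [[0,0,0.005],[0,0,0],-1],
    [[0,0,0.005],[0,0,0],-1],
    [[0,0,0.004],[0,0,0],-1],
    [[0,0,0],[0,0,0],-1],
    [[0,0,0],[0,0,0],-1],
  ],
)

```text
clock: 11.75
position: [0.5479, -0.1827, 0.0836]
ee_rot: [0.677, 0.736, 0.0, -0.0]
ft_force: [0.3, -0.8, -0.4]
grip_width: 0.229
grasp_force: 49.1
```

Next, the last few millimetres to contact.

move_arm(
  motion=[
    [[0,0,0.002],[0,0,0],-1],
    [[0,0,0.002],[0,0,0],-1],
    [[0,0,0],[0,0,0],-1],
    [[0,0,0],[0,0,0],-1],
  ],
)

```text
clock: 12.15
position: [0.548, -0.1828, 0.0807]
ee_rot: [0.677, 0.736, 0.0, -0.0]
ft_force: [0.3, -0.0, -0.3]
grip_width: 0.224
grasp_force: 49.1
```

move_arm(
  motion=[
    [[0,0,0.001],[0,0,0],-1],
    [[0,0,0.001],[0,0,0],-1],
    [[0,0,0],[0,0,0],-1],
    [[0,0,0],[0,0,0],-1],
  ],
)

```text
clock: 12.55
position: [0.5481, -0.1828, 0.08]
ee_rot: [0.677, 0.736, 0.0, 0.0]
ft_force: [-2.1, 1.0, 7.1]
grip_width: 0.225
grasp_force: 50.3
```

The handle touched down at TCP z=0.080, as predicted. I'll press a little, release and retreat straight up.

move_arm(
  motion=[
    [[0,0,0.001],[0,0,0],-1],
    [[0,0,0],[0,0,0],-1],
    [[0,0,0],[0,0,0],-0.2],
    [[0,0,0],[0,0,0],-0.2],
    [[0,0,0],[0,0,0],0],
    [[0,0,0],[0,0,0],0],
    [[0,0,0],[0,0,0],0],
    [[0,0,-0.01],[0,0,0],0],
    [[0,0,-0.02],[0,0,0],0],
    [[0,0,-0.03],[0,0,0],0],
    [[0,0,-0.04],[0,0,0],0],
    [[0,0,-0.04],[0,0,0],0],
  ],
)

```text
clock: 13.75
position: [0.5481, -0.1826, 0.1858]
ee_rot: [0.677, 0.736, 0.0, 0.0]
ft_force: [-0.3, -1.0, -0.5]
grip_width: 0.499
grasp_force: 0.0
```

```bash
python3 go.py 0.163 .4275 -.189 .15; python3 go.py 3.305 .4275 -.189 .15;  python3 - <<'E'
from workcell import vision
import cv2,numpy as np
t=vision.camera("top")["pixels"][:,:,::-1];s=vision.camera("side")["pixels"][:,:,::-1]
cv2.imwrite("pics/m6.png",np.hstack([cv2.resize(s[230:350,240:390],None,fx=3,fy=3,interpolation=cv2.INTER_CUBIC),cv2.resize(t[200:320,370:440],None,fx=5,fy=5,interpolation=cv2.INTER_CUBIC)[:360]]))
cv2.imwrite("pics/m6t.png",t)
E
```

```text
t 13.8 pos [ 0.5481 -0.1826  0.1858] head 1.6545 j [ 0.85  0.35 -0.74  1.62  0.24  1.27  0.15] F [-0.3 -1.  -0.5] gw 0.499 0.0
turn [ 3.000e-04 -1.200e-03  1.899e+00] min rows 11
shift [-0.16   -0.0177  0.0478] min rows 3
t 13.8 pos [ 0.5481 -0.1826  0.1858] head 1.6545 j [ 0.85  0.35 -0.74  1.62  0.24  1.27  0.15] F [-0.3 -1.  -0.5] gw 0.499 0.0
turn [ 1.2000e-03  3.0000e-04 -2.1015e+00] min rows 12
shift [0.16   0.0177 0.0478] min rows 3
```

View pics/m6.png

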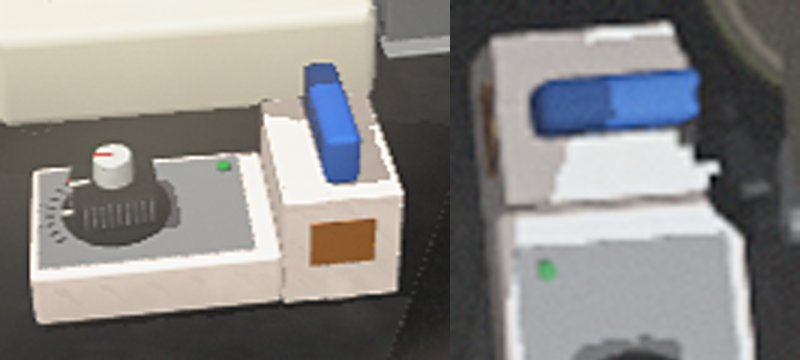

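The scraper is seated flush on the tower, with its handle at about (335,130) in the crop. Now I'll move over to the dial.

move_arm(
  motion=[
    [[0.001,-0.04,0],[0,0,0],0.5],
    [[0.001,-0.04,0],[0,0,0],0.5],
    [[0.001,-0.04,0],[0,0,0],0.5],
    [[0.001,-0.04,0],[0,0,0],0.5],
    [[0,0,0],[0,0,-0.15],0.5],
    [[0,0,0],[0,0,-0.15],0.5],
    [[0,0,0],[0,0,-0.15],0.5],
    [[0,0,0],[0,0,-0.15],0.5],
    [[0,0,0],[0,0,-0.15],0.5],
    [[0,0,0],[0,0,-0.15],0.5],
    [[0,0,0],[0,0,-0.15],0.5],
    [[0,0,0],[0,0,-0.15],0.5],
  ],
)

```text
clock: 15.05
position: [0.4282, -0.1897, 0.184]
ee_rot: [0.267, 0.964, 0.0, 0.0]
ft_force: [-0.1, 0.3, -0.2]
grip_width: 0.746
grasp_force: 0.0
```

move_arm(
  motion=[
    [[0,0,0],[0,0,-0.15],0.5],
    [[0,0,0],[0,0,-0.15],0.5],
    [[0,0,0],[0,0,-0.15],0.5],
    [[0,0,0],[0,0,-0.15],0.5],
    [[0,0,0],[0,0,-0.15],0.5],
    [[0,0,0],[0,0,-0.15],0.5],
    [[0,0,0],[0,0,0],0.5],
    [[0,0,0],[0,0,0],0.5],
  ],
)

```text
clock: 15.85
position: [0.4282, -0.1898, 0.1837]
ee_rot: [-0.079, 0.997, 0.0, 0.0]
ft_force: [0.4, 0.5, 0.5]
grip_width: 0.75
grasp_force: 0.0
```

```bash
python3 go.py 3.305 .4275 -.189 .10 .4275 -.189 .046
```

```text
t 15.8 pos [ 0.4282 -0.1898  0.1837] head -2.983 j [ 1.13  0.08 -0.83  1.89  0.06  1.2   2.01] F [0.4 0.5 0.5] gw 0.75 0.0
turn [ 0.0004  0.0003 -0.0062] min rows 1
shift [0.0008 0.0012 0.1116] min rows 2
shift [ 0.    -0.     0.072] min rows 2
```

move_arm(
  motion=[
    [[0.0008,0.0012,0.04],[0,0,-0.006],0.5],
    [[0,0,0.04],[0,0,0],0.5],
    [[0,0,0.031],[0,0,0],0.5],
    [[0,0,0.02],[0,0,0],0.5],
    [[0,0,0.02],[0,0,0],0.5],
    [[0,0,0.015],[0,0,0],0.5],
    [[0,0,0.01],[0,0,0],0.5],
    [[0,0,0],[0,0,0],0.5],
    [[0,0,0],[0,0,0],0.5],
    [[0,0,0],[0,0,0],0.5],
  ],
)

```text
clock: 16.85
position: [0.4279, -0.1891, 0.0521]
ee_rot: [-0.083, 0.997, -0.0, 0.0]
ft_force: [-0.9, 0.0, -0.3]
grip_width: 0.751
grasp_force: 0.0
```

```bash
python3 go.py 3.305 .4275 -.189 .046;  python3 - <<'E'
from workcell import vision
import cv2,numpy as np
t=vision.camera("top")["pixels"][:,:,::-1];s=vision.camera("side")["pixels"][:,:,::-1]
cv2.imwrite("pics/m7.png",np.hstack([cv2.resize(s[250:350,230:310],None,fx=5,fy=5,interpolation=cv2.INTER_CUBIC),cv2.resize(t[240:340,370:450],None,fx=5,fy=5,interpolation=cv2.INTER_CUBIC)]))
E
```

```text
t 16.9 pos [ 0.4279 -0.1891  0.0521] head -2.975 j [ 1.05  0.28 -0.8   2.02  0.25  0.94  1.86] F [-0.9  0.  -0.3] gw 0.751 0.0
turn [-0.0001  0.0012  0.004 ] min rows 1
shift [0.0005 0.0003 0.0081] min rows 1
```

View pics/m7.png

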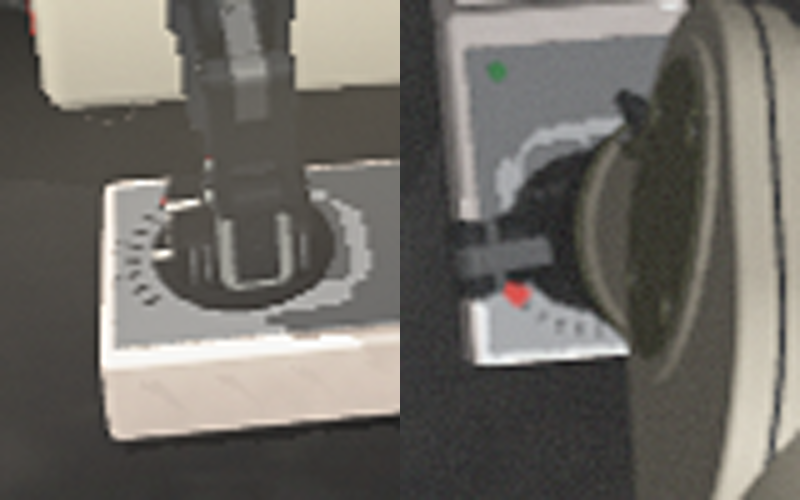

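The fingers straddle the ring grip, with the near tip at about (255,288) over the skirt and the knob untouched between them. I'll lower slightly and close.

move_arm(
  motion=[
    [[0,0,0.004],[0,0,0.004],0.5],
    [[0,0,0.004],[0,0,0],0.5],
    [[0,0,0],[0,0,0],0.2],
    [[0,0,0],[0,0,0],-0.3],
    [[0,0,0],[0,0,0],-0.3],
    [[0,0,0],[0,0,0],-0.3],
    [[0,0,0],[0,0,0],-0.3],
    [[0,0,0],[0,0,0],-0.3],
  ],
  newtons=40,
)

```text
clock: 17.75
position: [0.4273, -0.1888, 0.0455]
ee_rot: [-0.082, 0.997, 0.0, -0.0]
ft_force: [-2.0, 1.9, 4.2]
grip_width: 0.463
grasp_force: 40.6
```

```bash
python3 go.py 3.305 .4275 -.189 .046; python3 -c "
from workcell import manip;print(manip.get_obs()['torque'])"
```

```text
t 17.8 pos [ 0.4273 -0.1888  0.0455] head -2.9781 j [ 1.05  0.29 -0.8   2.03  0.26  0.93  1.85] F [-2.   1.9  4.2] gw 0.463 40.6
turn [ 0.0011 -0.0002  0.0001] min rows 1
shift [-0.0002 -0.0003 -0.0007] min rows 1
[ 0.38031948  0.54772313 -0.09508226]
```

move_arm(
  motion=[
    [[0,0,0],[0,0,0.06],-0.3],
    [[0,0,0],[0,0,0.12],-0.3],
    [[0,0,0],[0,0,0.13],-0.3],
    [[0,0,0],[0,0,0.13],-0.3],
    [[0,0,0],[0,0,0.13],-0.3],
    [[0,0,0],[0,0,0.13],-0.3],
    [[0,0,0],[0,0,0.13],-0.3],
    [[0,0,0],[0,0,0.13],-0.3],
    [[0,0,0],[0,0,0.13],-0.3],
    [[0,0,0],[0,0,0.13],-0.3],
    [[0,0,0],[0,0,0.1],-0.3],
    [[0,0,0],[0,0,0.055],-0.3],
  ],
)

```text
clock: 18.95
position: [0.4274, -0.1888, 0.0454]
ee_rot: [0.444, 0.896, 0.0, -0.0]
ft_force: [-2.9, 1.4, 2.7]
grip_width: 0.457
grasp_force: 40.6
```

move_arm(
  motion=[
    [[0,0,0],[0,0,0],-0.3],
    [[0,0,0],[0,0,0],-0.3],
  ],
)

```text
clock: 19.15
position: [0.4274, -0.1888, 0.0455]
ee_rot: [0.442, 0.897, 0.0, -0.0]
ft_force: [-3.0, 1.9, 4.8]
grip_width: 0.458
grasp_force: 40.6
```

```bash
python3 go.py 2.225 .4275 -.189 .046; python3 -c "
from workcell import manip;print(manip.get_obs()['torque'])"
```

```text
t 19.1 pos [ 0.4274 -0.1888  0.0455] head 2.2267 j [ 0.9   0.25 -0.63  2.03  0.19  0.91  0.83] F [-3.   1.9  4.8] gw 0.458 40.6
turn [ 0.0004 -0.0009  0.0021] min rows 1
shift [-0.0003 -0.0001 -0.0007] min rows 1
[ 0.50074939  0.54254285 -0.02360501]
```

move_arm(
  motion=[
    [[0,0,0],[0,0,0],0.1],
    [[0,0,0],[0,0,0],0.5],
    [[0,0,0],[0,0,0],0.5],
    [[0,0,0],[0,0,0],0.5],
    [[0,0,-0.015],[0,0,0],0.5],
    [[0,0,-0.03],[0,0,0],0.5],
    [[0,0,-0.05],[0,0,0],0.5],
    [[0,0,-0.06],[0,0,0],0.5],
    [[0,0,-0.06],[0,0,0],0.5],
    [[-0.02,-0.04,0],[0,0,0],0.5],
    [[-0.03,-0.05,0],[0,0,0],0.5],
    [[-0.03,-0.05,0],[0,0,0],0.5],
  ],
)

```text
clock: 20.35
position: [0.3803, -0.3016, 0.2081]
ee_rot: [0.442, 0.897, -0.0, 0.001]
ft_force: [-0.3, -0.6, -0.5]
grip_width: 0.751
grasp_force: 0.0
```

move_arm(
  motion=[
    [[-0.03,-0.05,0],[0,0,0],0.5],
    [[-0.03,-0.05,0],[0,0,0],0.5],
    [[0,0,0],[0,0,0],0.5],
    [[0,0,0],[0,0,0],0.5],
  ],
)

```text
clock: 20.75
position: [0.3481, -0.3824, 0.207]
ee_rot: [0.443, 0.896, 0.001, 0.0]
ft_force: [-0.0, 0.7, 0.7]
grip_width: 0.75
grasp_force: 0.0
```

Run:
```python
from workcell import vision
import cv2,numpy as np
t=vision.camera("top")["pixels"][:,:,::-1]
cv2.imwrite("pics/t8.png",t)
L=cv2.resize(t[195:320,368:443],None,fx=4.8,fy=4.8,interpolation=cv2.INTER_CUBIC);R=cv2.resize(t[262:312,384:434],(440,440),interpolation=cv2.INTER_CUBIC)
o=np.zeros((600,800,3),np.uint8);o[:,:360]=L;o[:440,360:]=R
cv2.imwrite("pics/m8.png",o)
```

```text
(no output)
```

View pics/m8.png

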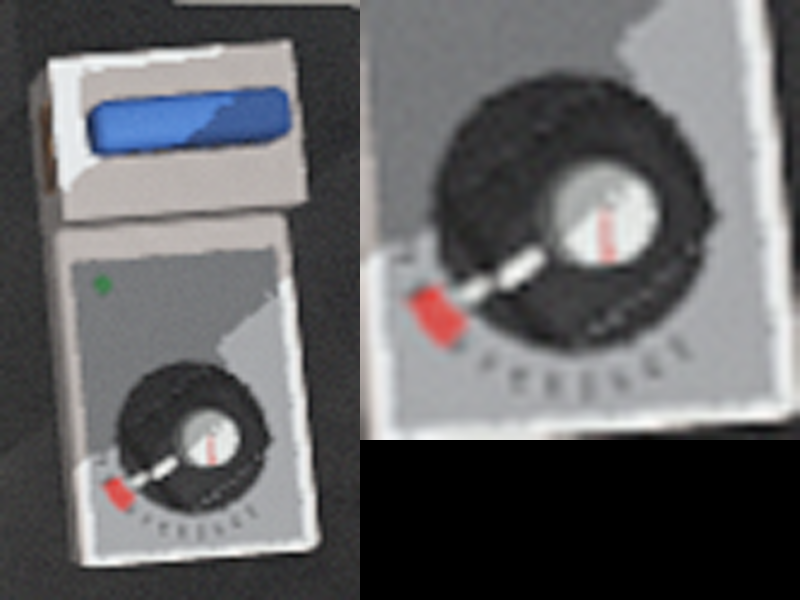

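The knob's red line still points the same way. The pointer's skirt segment ends at about (463,302) and the red mark is centred at about (438,317), so I'll measure the angle.

Run:
```python
from h import *
T=C["top"]["pixels"].astype(float)
cr=lambda X,Y:((X-360+.5)/8.8-.5+384,(Y+.5)/8.8-.5+262)
ax=place([.4793,-.1846,.0834],[-.052,0,0])[0]
def q(px,z):
    w=ray("top",px,z)-ax;a=np.arctan2(w[1],w[0]);return round(np.hypot(*w[:2])*1e3,1),round(float((-(a-.0834-np.pi)+np.pi)%(2*np.pi)-np.pi),3)
print("ptr",q(cr(463,302),.044),"mid",q(cr(475,296),.044),"red",q(cr(438,317),.041))
# unwrapped profiles around axis
for nm,z,rr,f in(("white",.0442,np.arange(.0255,.0285,.001),lambda c:c.min(-1)),("red",.041,np.arange(.035,.039,.001),lambda c:c[...,0]-c[...,1])):
    qs=np.arange(.6,1.4,.02);pr=[]
    for Q in qs:
        a=.0834+np.pi-Q;px=proj("top",[[ax[0]+r*np.cos(a),ax[1]+r*np.sin(a),z] for r in rr])
        import cv2
        pr.append(f(cv2.remap(T.astype(np.float32),px[:,0].astype(np.float32)[None],px[:,1].astype(np.float32)[None],cv2.INTER_LINEAR)[0]).mean())
    w=np.clip(np.array(pr)-np.median(pr) if nm=="white" else np.array(pr)-20,0,None);print(nm,round((w*qs).sum()/w.sum(),3),np.round(pr[::2]).astype(int))
# knob red line compare
import cv2
for n in("pics/top0.png","pics/t8.png"):
    im=cv2.imread(n)[:,:,::-1].astype(float);sub=im[275:300,398:425];d=np.clip(sub[...,0]-sub[...,1]-25,0,None);v,u=np.mgrid[275:300,398:425]
    print(n,(d*u).sum()/d.sum(),(d*v).sum()/d.sum())
```

```text
ptr (np.float64(30.8), 0.989) mid (np.float64(28.0), 0.968) red (np.float64(36.8), 1.002)
white 1.007 [ 56  58  58  58  61  59  59  76 120 174 203 184 140  90  62  59  61  58
  57  57]
red 1.015 [ -1  -1  -1  -3  -4  10  58 105 128 129 130 128 130 132 102  35   1  -3
  -2  -2]
pics/top0.png 411.51190476190476 289.64285714285717
pics/t8.png 411.52713178294573 289.49612403100775
```

```bash
python3 -c "
from workcell import order;print(order.hand_in())"
```

```text
the job is handed in; nothing more can be done
None
```

I handed in the job at about 21 s of the 64 s: the blue scraper is home in the dock slot, the ring pointer is within about 0.01 rad of the middle of the red mark, the metal knob shows no movement, I did not touch the orange scraper, and the hand is clear.

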